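# Snap the cup head onto the vortex mixer

## Task

Pick the pop-off cup head up off the bench, turn it so the notch in its blue skirt faces the red drive pin of the vortex mixer, and press it straight down over the hub until it clicks fully home on the drive plate. Keep hold of it and keep pressing it down firmly: finish while still pressing, without letting go. Leave the tip box, the flask and the stack of dishes where they are.

Things in the scene. Friction and masses are not known exactly. Their poses are not given: they have to be found in the camera images.
- cup_grip (a point): Pop-off cup head, loose, about 130 g, upright on the bench, 52 mm high: blue skirt (56 mm across, lowest 12 mm) under a black rubber cup (40 mm across, solid up to 40 mm, hollow in its top). This point: on the axis, 34 mm above the underside, mid-side of the cup, where it is gripped (19 mm below it come 3 mm of room, then the skirt). z up along its axis; -x points to the notch.
- cup_notch (a point): Middle of the notch in the skirt, at the underside of the cup head, 23.5 mm from its axis; axes as cup_grip. The notch is a wedge cut right through the skirt from radius 18 mm to the rim, 11 mm wide at this point, seen from above; a white stripe on the cup's side and a white dash on the skirt mark its side.
- head: The same cup head; origin on its axis at the underside; axes as cup_grip. Underneath, a blind bore takes the hub: funnel mouth 30 mm across, snap lip 24 mm across 4 to 5 mm up, roof 22 mm up.
- hub_seat (a point): Middle of the mixer's aluminium drive plate (66 mm across), on its upper face, 120 mm above the bench: the underside of the head comes to rest here. The steel drive hub stands on it: 22 mm across, 18 mm high, tapered nose. z up; -x points to the drive pin and to the mixer's sloped front panel.
- hub_balls (a point): On the hub's axis, 9.2 mm above the plate, level with four sprung brass balls that stick out 3.5 mm and snap into the head. Pushed down with the notch over the pin, the head meets the balls about 10 mm above its seat; the push needed rises to a peak of about 9 to 15 N some 5 to 8 mm above it, then suddenly drops (click) and the balls pull the head on down to the seat, which is hard.
- drive_pin (a point): Foot of the red drive pin on the drive plate, 23.5 mm from the hub's axis on its -x side; axes as hub_seat. The pin is 6 mm across, 13 mm high, with a tapered tip. If the notch is off it by more than about 0.1 rad the head stands on the pin instead of going down.
- mixer: The vortex mixer, fixed; origin on the bench straight below the hub; axes as hub_seat. Its grey housing is 124 mm wide in y, reaches from 94 mm on the -x side to 66 mm on the +x side of the hub, and is 104 mm high; rubber boot and drive plate on top.
- tipbox: Bystander: open pipette tip box with a blue rack, 84 x 122 x 68 mm, loose, origin in the middle of its underside.
- flask: Bystander: conical flask with foil cap, 90 mm across, 153 mm high, loose, origin in the middle of its underside.
- dishes: Bystander: stack of three petri dishes, 90 mm across, 47 mm high, loose, origin in the middle of its underside.
Mind the look-alikes: they are no part of the job. Of the things shaped like the head, the blue one is meant. Several things look just like the mixer: the one meant starts farthest to the robot's left.

How it is judged:
On the way, in this order (a step that is already met when the one before it is completed fails the run):
1. the cup head is lifted off the bench in the fingers (height (world z) of cup_grip above 0.06 m and contact force between the fingers and head above 1 N), for 0.1 s.
2. the head is over the hub, its notch facing the drive pin, not yet clicked on (horizontal distance between cup_grip and hub_seat below 0.012 m and horizontal distance between cup_notch and drive_pin below 0.012 m and z of cup_grip in the frame of hub_seat above 0.04 m), for 0.05 s.
3. the head has clicked home on the drive plate (z of cup_grip in the frame of hub_seat below 0.036 m and horizontal distance between cup_grip and hub_seat below 0.004 m), for 0.1 s.
At the end, for the whole second after the job is handed in: The cup head sits home on the drive plate (underside within 2 mm of it, within 4 mm of the hub's axis, upright within 0.06 rad, notch within 5 mm of the pin), and the fingers are still on it, pressing it onto the mixer with more than 5 N through the last second (all of step 3 and z of cup_grip in the frame of hub_seat above 0.031 m and horizontal distance between cup_notch and drive_pin below 0.005 m and angle between head's own z axis and vertical below 0.06 rad and contact force between head and mixer above 5 N and contact force between the fingers and head above 3 N); the arm keeps its last pose, push and grip.
It fails at once if the tip box is pushed more than 20 mm or tipped (distance of tipbox from where it was at the start of the episode above 0.02 m or angle between tipbox's own z axis and vertical above 0.3 rad).
It fails at once if the flask is pushed more than 20 mm or tipped (distance of flask from where it was at the start of the episode above 0.02 m or angle between flask's own z axis and vertical above 0.3 rad).
It fails at once if the stack of dishes is pushed more than 20 mm or tipped (distance of dishes from where it was at the start of the episode above 0.02 m or angle between dishes's own z axis and vertical above 0.3 rad).
It also fails if it takes over 45 s, if anything falls off the work surface, if the arm or the gripper's body presses on something with over 40 N, if the wrist force passes 120 N, or if a joint passes its speed limit or range.

## Robot

A 6-joint arm with a two-finger parallel gripper is mounted at the origin on the work surface. World frame = base frame: x ahead of the robot, y to its left, z up, the work surface at z = 0. Lengths are in m, angles in rad, forces in N, time in s.
With the tool pointing down it reaches from about 0.3 to 0.85 m from the base axis. Payload 5.4 kg.
Tool frame: the origin (TCP) lies at the very end of the fingers, on their centre line; the grasp point (between the pads) lies ctrl.grip_point_offset behind it (ctrl.grip_point_offset is the distance from the TCP to the grasp point, in m); z points along the fingers, y is the line along which they close (so a half turn about z gives the same grasp; the last joint's range is limited). The gripper opens to 85 mm and grips with 20 to 120 N. Pads are 22 mm wide; open, the fingers measure 114 mm over their backs; the gripper's body (76 mm by 85 mm) begins 54 mm behind the grasp point. The pads swing forward as they close: fully open they stand 13 mm farther back than shut.
Start: joints at [-1.35, 0.158, 1.597, -0, 1.386, -0.21], TCP at [0.24, -0.522, 0.231] pointing down, gripper open.
Joint ranges: [-2.91, 2.91], [-0.94, 2.29], [0.18, 2.7], [-1.29, 4.43], [0.17, 2.64], [-3, 3]. Speed limits (rad/s): [2.57, 2.57, 3.14, 3.14, 3.14, 3.14].

## Interface

Orientations are given as [roll, pitch, yaw] about the fixed x, y, z axes, in that order (R = Rz(yaw) Ry(pitch) Rx(roll)).
In Python, from bench import ctrl, vision, job_done gives the robot as it stands. The module is installed in compiled form; this text tells all that it offers.
- The arm moves only by the tool send_rows, never from a script. Its argument "steps" is a list of rows, each a list of 3 entries, a list of its own where there are three numbers: the turn, a rotation vector about the tool's x, y, z in degrees, then the shift along the tool's x, y, z in mm, then the opening, from 0 (shut) to 1 (fully open). In form: [[[rx, ry, rz], [x, y, z], hand], ...]. A call has 1 to 20 rows; each row shifts and turns the commanded pose from where the row before left it, along the tool's axes as they then stand; what a row does not reach is not made up. A row lasts 1/8 s, in which the tool goes at most 62.5 mm and 10.7 degrees, less where a joint would pass 70% of its speed; a pose out of reach is approached as far as the arm can. A call is refused whole if a number of a shift passes 62.5 or a number of a turn 10.7, either way. A call with a gripper value outside its range is refused whole. The fingers move at their own pace and stop on an object; "grip_force" is the grip in N (left out, the last holds). Time passes only in rows, so rows that do not move let the fingers close. It gives the time, the measured TCP pose, the force, the opening and the grip force at its end, in the units of the state.
- ctrl.read_state(): the state, without advancing time (a new reading comes with each control period).
- vision.capture(name): name is "scene" or "side" or "wrist"; returns the picture (480x640x3 uint8, red, green, blue); there is no depth.
- vision.calibration(name): a dict with "K" (3x3 intrinsics, pixels), "extrinsics" (4x4, takes a point from camera to world coordinates). Camera axes: x right, y down, z forward; pixel columns grow to the right and rows downward; lengths in m; the calibration is good to about 2 mm. A picture is of the moment at which its call begins: read the wrist's pose just before it. calibration takes no time and is no camera call; for the wrist camera it gives the pose at the moment of the call.
- job_done(): hands the job in; it is judged then, once.
The state is a dict: "clock": time; "joint_pos": joint angles; "joint_velocities": joint speeds; "joint_torque": joint torques, N m; "position": TCP position; "tool_rot": TCP orientation; "force": force on the tool from outside, world axes, zero at the start; "ft_torque": the same for the moment, N m; "gripper_width": opening from 0.0 (shut) to 1.0 (fully open); "finger_force": force on a finger pad.
Only numpy, scipy, OpenCV 4.12 (cv2) and the standard library are available. Lean on these libraries where they do the work, as an engineer would, in place of code of your own. Each camera call takes 0.05 s, during which the arm holds its last target. There are 200 camera calls.

## Working session

There is one attempt and no reset: what is moved stays moved. The work goes in short steps, Python scripts to look and compute and a tool call to move; the robot and the scene stay as the last step left them, time stands still between calls to the robot, and variables do not carry over. Pictures are saved under pics/ and viewed, at most 10 in all, crops included, and the job is handed in when it is done.

Besides the shell and the picture viewer there is one more tool, called after "Request:" by a JSON object that holds its "op" and its "data", one argument or row to a line. send_rows: Moves the arm, as the interface text tells. Its arguments: {"type":"object","properties":{"steps":{"type":"array"},"grip_force":{"type":"number"}},"required":["steps"]}

```bash
mkdir -p pics; python3 - <<'E'
from bench import ctrl, vision
import cv2,numpy as np
s=ctrl.read_state();print({k:np.round(v,3).tolist() for k,v in s.items()}, ctrl.grip_point_offset)
for n in("scene","side"):
    im=vision.capture(n);cv2.imwrite(f"pics/{n}.png",im[:,:,::-1])
    c=vision.calibration(n);print(n,np.round(c["K"],1).tolist(),np.round(c["extrinsics"],3).tolist())
E
```

```text
{'clock': 0.0, 'joint_pos': [-1.35, 0.159, 1.598, -0.0, 1.386, -0.21], 'joint_velocities': [0.0, 0.002, 0.0, 0.001, -0.001, -0.0], 'joint_torque': [0.0, -39.599, -33.143, -0.0, 0.008, 0.0], 'position': [0.24, -0.522, 0.23], 'tool_rot': [-3.14, -0.0, 0.431], 'force': [0.367, 0.298, -0.367], 'ft_torque': [0.044, 0.034, -0.007], 'finger_force': 0.0, 'gripper_width': 0.999} 0.0187
scene [[608.5, 0.0, 318.7], [0.0, 608.5, 245.6], [0.0, 0.0, 1.0]] [[-0.469, 0.604, -0.644, 1.598], [0.883, 0.313, -0.35, 0.615], [-0.01, -0.733, -0.68, 1.181], [0.0, 0.0, 0.0, 1.0]]
side [[446.1, 0.0, 316.8], [0.0, 446.1, 240.3], [0.0, 0.0, 1.0]] [[-0.972, -0.18, 0.152, 0.389], [-0.235, 0.708, -0.666, 0.756], [0.012, -0.683, -0.731, 0.875], [0.0, 0.0, 0.0, 1.0]]
```

View pics/scene.png

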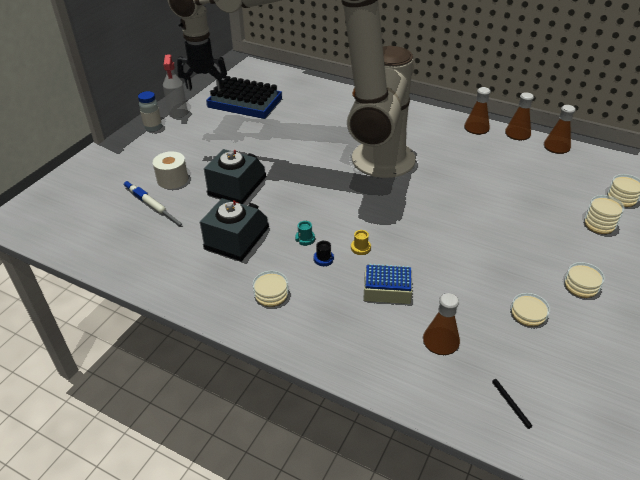

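View pics/side.png

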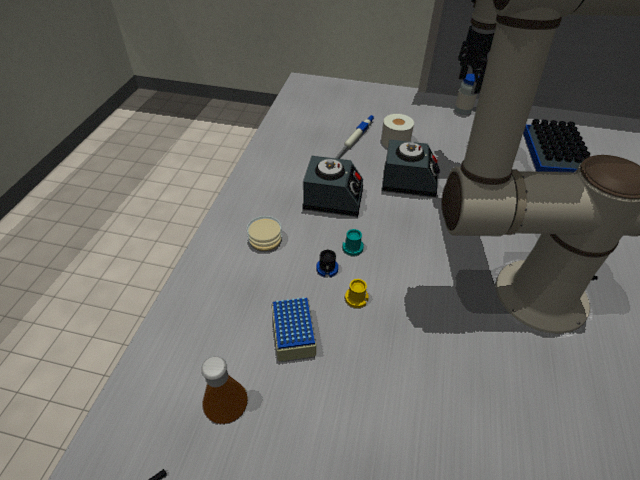

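The scene shows the blue head at scene (323,253) and side (327,264), with teal and yellow look-alikes beside it. The two mixers have their plates at scene (231,211) and (231,158). Next I'll get rough positions and zoomed crops.

```bash
cat > h.py <<'E'
from bench import ctrl, vision
import cv2,numpy as np
def ray(c,uv):
    d=c["extrinsics"][:3,:3]@np.linalg.inv(c["K"])@np.array([*uv,1.]);return c["extrinsics"][:3,3],d
def plane(c,uv,z):
    o,d=ray(c,uv);return o+d*(z-o[2])/d[2]
def tri(c1,a,c2,b):
    (o,d),(p,e)=ray(c1,a),ray(c2,b)
    s=np.linalg.lstsq(np.c_[d,-e],p-o,rcond=None)[0];x,y=o+s[0]*d,p+s[1]*e
    return (x+y)/2,np.linalg.norm(x-y)
E
python3 - <<'E'
from h import *
np.set_printoptions(precision=4,suppress=True)
S,D=[{k:np.array(v) for k,v in vision.calibration(n).items()} for n in("scene","side")]
for nm,a,b,z in[("m1",(231,211),(330,169),.12),("m2",(231,158),(411,151),.12),("blue",(323,257),(328,269),.006),("teal",(305,238),(353,248),.006),("yel",(361,247),(357,299),.006),("box",(389,277),(294,323),.068),("dish",(270,284),(264,228),.047),("flask",(449,300),(215,366),.15)]:
    print(nm,plane(S,a,z)[:2],plane(D,b,z)[:2],*tri(S,a,D,b))
a=cv2.imread("pics/scene.png");b=cv2.imread("pics/side.png")
f=lambda i,x,y,w,h:cv2.resize(i[y:y+h,x:x+w],(400,300),interpolation=cv2.INTER_CUBIC)
cv2.imwrite("pics/z.png",np.vstack([np.hstack([f(a,190,140,120,90),f(b,300,130,120,90)]),np.hstack([f(a,290,220,80,60),f(b,300,230,80,60)])]))
E
```

```text
m1 [ 0.5798 -0.2101] [ 0.573 -0.2  ] [ 0.5747 -0.2132  0.1124] 0.004637368964253845
m2 [ 0.3688 -0.3526] [ 0.3661 -0.3391] [ 0.365  -0.3544  0.1133] 0.0066598126633946085
blue [0.5201 0.0426] [0.5185 0.0528] [0.5187 0.0442 0.0013] 0.0075186072920946445
teal [ 0.4741 -0.0402] [ 0.4703 -0.0329] [ 0.4704 -0.041   0.0002] 0.004384298709854204
yel [0.4344 0.1191] [0.4315 0.1258] [0.4313 0.1194 0.0009] 0.004624848500675581
box [0.5646 0.256 ] [0.5467 0.264 ] [0.5499 0.252  0.051 ] 0.0029418295537369595
dish [ 0.709  -0.0119] [ 0.7041 -0.0078] [ 0.7059 -0.0135  0.0422] 0.0019352610923889222
flask [0.6452 0.4317] [0.6416 0.4325] [0.6426 0.4312 0.1471] 3.506848267731143e-05
```

View pics/z.png

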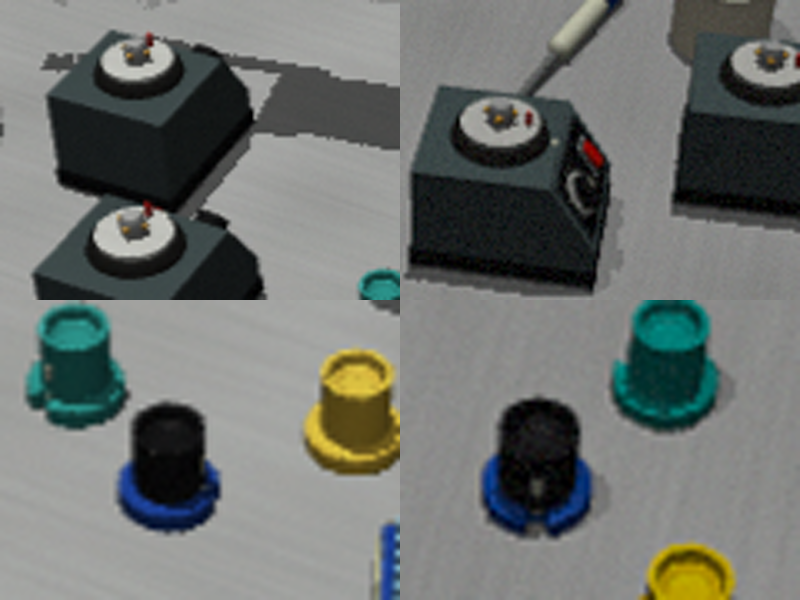

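```bash
cat >> h.py <<'E'
from scipy.spatial.transform import Rotation as Ro
def tool():
    s=ctrl.read_state();T=np.eye(4);T[:3,:3]=Ro.from_euler("xyz",s["tool_rot"]).as_matrix();T[:3,3]=s["position"];return T
def want(p,yaw=None):
    T=tool();d=T[:3,:3].T@(np.array(p)-T[:3,3])*1000
    print("shift mm",np.round(d,1), "" if yaw is None else "turn z deg %.2f"%(-np.degrees((yaw-ctrl.read_state()["tool_rot"][2]+np.pi)%(2*np.pi)-180)))
E
python3 - <<'E'
from h import *
np.set_printoptions(precision=3,suppress=True)
c=vision.calibration("wrist");print(np.linalg.inv(tool())@c["extrinsics"],np.array(c["K"]))
want([.575,-.205,.30])
E
```

```text
[[ 0.    -0.948 -0.318  0.081]
 [ 1.     0.     0.     0.001]
 [-0.    -0.318  0.948 -0.143]
 [ 0.     0.     0.     1.   ]] [[353.754   0.    322.807]
 [  0.    353.754 237.012]
 [  0.      0.      1.   ]]
shift mm [ 436.8 -148.2  -69.2]
```

Request:
{"op": "send_rows", "data": {
  "steps": [
    [[0,0,0],[0,0,-30],1],
    [[0,0,0],[0,0,-39],1],
    [[0,0,0],[44,-15,0],1],
    [[0,0,0],[44,-15,0],1],
    [[0,0,0],[44,-15,0],1],
    [[0,0,0],[44,-15,0],1],
    [[0,0,0],[44,-15,0],1],
    [[0,0,0],[44,-15,0],1],
    [[0,0,0],[44,-15,0],1],
    [[0,0,0],[44,-15,0],1],
    [[0,0,0],[44,-15,0],1],
    [[0,0,0],[40,-13,0],1],
    [[0,0,0],[0,0,0],1],
    [[0,0,0],[0,0,0],1],
    [[0,0,0],[0,0,0],1]
  ]
}}

```text
clock: 1.98
position: [0.5737, -0.2068, 0.3002]
tool_rot: [-3.141, 0.0, 0.429]
force: [0.1, -0.4, -0.6]
gripper_width: 0.998
finger_force: 0.0
```

```bash
python3 - <<'E'
from h import *
np.set_printoptions(precision=4,suppress=True)
T=tool();c=vision.calibration("wrist");im=vision.capture("wrist");np.savez("w1",im=im,T=T,K=c["K"],E=c["extrinsics"])
cv2.imwrite("pics/w1.png",im[:,:,::-1]);print(T[:3,3],ctrl.read_state()["tool_rot"],np.round(ctrl.read_state()["force"],2))
E
```

```text
[ 0.5737 -0.2068  0.3002] [-3.1415  0.0002  0.4292] [-0.4  -1.08 -0.2 ]
```

View pics/w1.png

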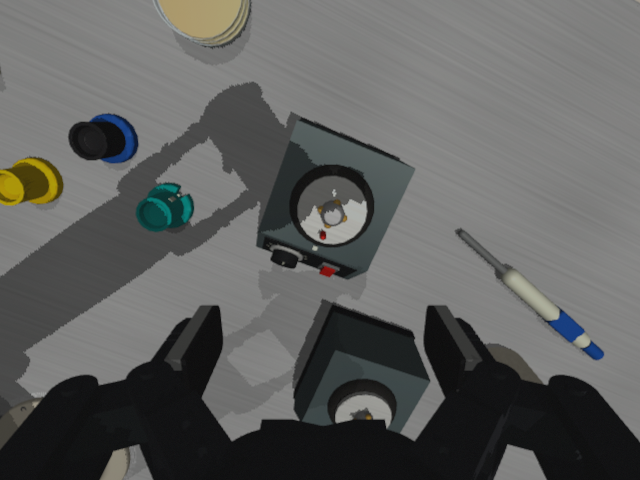

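The wrist view shows our mixer's plate centred near (333,207) with the red pin at (323,235). The blue head is at (105,138), the teal one at (163,208). Now I'll measure the plate and pin.

```bash
cat > mx.py <<'E'
from h import *
def mixer(im,c,uv,rad,show=0):
    u,v=map(int,uv);m=np.zeros(im.shape[:2],np.uint8);cv2.circle(m,(u,v),rad,255,-1)
    hsv=cv2.cvtColor(im,cv2.COLOR_RGB2HSV)
    pl=((im.min(2)>75)&(hsv[...,1]<60)&(m>0)).astype(np.uint8)
    n,l,st,ce=cv2.connectedComponentsWithStats(pl);k=1+np.argmax(st[1:,4])
    ct=max(cv2.findContours((l==k).astype(np.uint8),0,1)[0],key=cv2.contourArea)
    e=cv2.fitEllipse(cv2.convexHull(ct))
    red=((hsv[...,1]>140)&((hsv[...,0]<6)|(hsv[...,0]>172))&(im[...,0]>70)&(m>0)).astype(np.uint8)
    n,l,st,ce=cv2.connectedComponentsWithStats(red)
    j=1+np.argmax(st[1:,4]);P=ce[j]
    ctr=plane(c,e[0],.12);pin=plane(c,P,.1265);d=pin-ctr
    print("ell",np.round(e,1) if 0 else e,"red",P,st[j,4]);print("ctr",ctr[:2],"pin",pin[:2],"r",np.hypot(*d[:2]),"mixer yaw",np.arctan2(-d[1],-d[0]),"diam",[np.linalg.norm(ctr-plane(c,(e[0][0]+q,e[0][1]),.12))*2 for q in (e[1][0]/2,e[1][1]/2)])
E
python3 - <<'E'
from mx import *
np.set_printoptions(precision=4,suppress=True)
z=np.load("w1.npz");mixer(z["im"],{"K":z["K"],"extrinsics":z["E"]},(332,206),38)
for n,uv,r in(("scene",(231,211),15),("side",(330,169),16)):
    mixer(cv2.imread(f"pics/{n}.png")[:,:,::-1].copy(),vision.calibration(n),uv,r)
# blue skirt in w1
im=z["im"];hsv=cv2.cvtColor(im,cv2.COLOR_RGB2HSV)
m=((abs(hsv[...,0].astype(int)-112)<10)&(hsv[...,1]>140)&(im[...,2]>60)).astype(np.uint8);m[:,250:]=0
ct=max(cv2.findContours(m,0,1)[0],key=cv2.contourArea);c={"K":z["K"],"extrinsics":z["E"]}
(u,v),r=cv2.minEnclosingCircle(ct);print("skirt",u,v,r,plane(c,(u,v),.006))
E
```

```text
ell ((332.00726318359375, 210.15704345703125), (67.79605865478516, 69.46552276611328), 83.68113708496094) red [322.9667 235.1333] 30
ctr [ 0.5771 -0.2158] pin [ 0.553  -0.2175] r 0.02413842102732512 mixer yaw 0.06979648739232876 diam [np.float64(0.06376407138439782), np.float64(0.06533426130460644)]
ell ((229.72300720214844, 209.39305114746094), (16.01074981689453, 24.65303611755371), 82.98271942138672) red [233.8 202.2] 5
ctr [ 0.5756 -0.2171] pin [ 0.5506 -0.2196] r 0.02514762927809473 mixer yaw 0.10064063447552873 diam [np.float64(0.044092984488704474), np.float64(0.06788590358331964)]
ell ((329.6966857910156, 163.55203247070312), (20.949464797973633, 24.627824783325195), 92.15331268310547) red [338.  164.5] 2
ctr [ 0.579  -0.2234] pin [ 0.5545 -0.2166] r 0.025482844620569028 mixer yaw -0.2724955829443685 diam [np.float64(0.057961280192363226), np.float64(0.06814393462482592)]
skirt 110.0 138.5 26.631847381591797 [0.5214 0.0474 0.006 ]
```

Request:
{"op": "send_rows", "data": {
  "steps": [
    [[0,0,0],[-10,10,35],1],
    [[0,0,0],[-10,0,35],1],
    [[0,0,0],[0,0,0],1],
    [[0,0,0],[0,0,0],1],
    [[0,0,0],[0,0,0],1]
  ]
}}

```text
clock: 2.65
position: [0.5616, -0.2239, 0.2327]
tool_rot: [3.138, -0.002, 0.431]
force: [0.6, -0.9, 0.6]
gripper_width: 0.998
finger_force: 0.0
```

```bash
python3 - <<'E'
from mx import *
np.set_printoptions(precision=4,suppress=True)
c=vision.calibration("wrist");im=vision.capture("wrist");cv2.imwrite("pics/w2.png",im[:,:,::-1])
E=np.linalg.inv(c["extrinsics"]);p=E[:3,:3]@[.5768,-.2158,.12]+E[:3,3];uv=c["K"]@p;uv=uv[:2]/uv[2];print(uv,p[2])
mixer(im,c,uv,int(354*.036/p[2]))
# housing top outline for yaw cross-check
want([.522,.046,.15],None)
E
```

```text
[319.7239 209.4968] 0.26315103805457374
ell ((319.65728759765625, 208.25473022460938), (86.39393615722656, 87.01995086669922), 104.58837127685547) red [307.6667 240.8431] 51
ctr [ 0.5776 -0.2154] pin [ 0.5527 -0.217 ] r 0.025028005752946676 mixer yaw 0.06422987925128293 diam [np.float64(0.0642200261262822), np.float64(0.06468557260971072)]
shift mm [  76.7 -261.8   81.8]
```

View pics/w2.png

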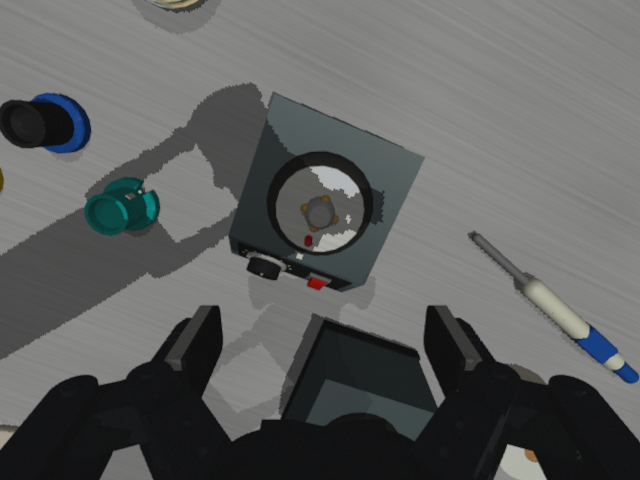

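Plate centre is about (0.577,-0.2155) and pin direction yaw about 0.067 in both views, with plate diameter 64–65 mm against 66 mm. The blue head is at the left, near (60,122). I'll hover over it next.

Request:
{"op": "send_rows", "data": {
  "steps": [
    [[0,0,0],[11,-37,0],1],
    [[0,0,0],[11,-37,0],1],
    [[0,0,0],[11,-37,0],1],
    [[0,0,0],[11,-37,10],1],
    [[0,0,0],[11,-37,20],1],
    [[0,0,0],[11,-37,20],1],
    [[0,0,0],[11,-40,32],1],
    [[0,0,0],[0,0,0],1],
    [[0,0,0],[0,0,0],1],
    [[0,0,0],[0,0,0],1]
  ]
}}

```text
clock: 3.95
position: [0.5224, 0.0458, 0.1499]
tool_rot: [3.14, -0.003, 0.43]
force: [-0.4, -0.7, 0.1]
gripper_width: 1.003
finger_force: 0.0
```

```bash
python3 - <<'E'
from h import *
np.set_printoptions(precision=4,suppress=True)
T=tool();c=vision.calibration("wrist");im=vision.capture("wrist")
np.savez("w3",im=im,K=c["K"],E=c["extrinsics"]);cv2.imwrite("pics/w3.png",im[:,:,::-1])
hsv=cv2.cvtColor(im,cv2.COLOR_RGB2HSV)
m=((abs(hsv[...,0].astype(int)-112)<12)&(hsv[...,1]>140)&(im[...,2]>40)).astype(np.uint8)
ct=max(cv2.findContours(m,0,1)[0],key=cv2.contourArea)
(u,v),r=cv2.minEnclosingCircle(ct);e=cv2.fitEllipse(cv2.convexHull(ct));print("skirt",u,v,r,e,plane(c,(u,v),.008),plane(c,e[0],.008))
print(T[:3,3]);q=plane(c,e[0],.008);want([q[0],q[1],.0153])
E
```

```text
skirt 71.5 70.5 94.31075286865234 ((70.33395385742188, 68.3749008178711), (147.33323669433594, 230.40133666992188), 92.8450698852539) [0.5504 0.2603 0.008 ] [0.5515 0.2614 0.008 ]
[0.5224 0.0458 0.1499]
shift mm [ 116.1 -184.   134.4]
```

View pics/w3.png

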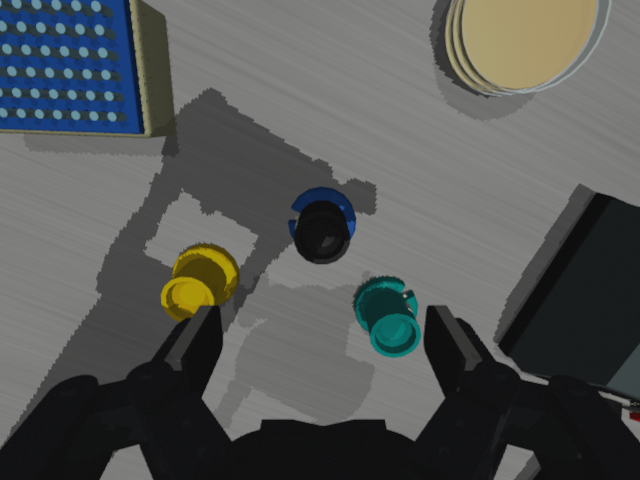

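The head's skirt is at about (322,217) and the notch is on its left near (294,222). The mask picked the tip box, so I'll redo it restricted to the head.

```bash
python3 - <<'E'
from h import *
from scipy.optimize import least_squares
np.set_printoptions(precision=4,suppress=True)
z=np.load("w3.npz");im=z["im"];c={"K":z["K"],"extrinsics":z["E"]}
hsv=cv2.cvtColor(im,cv2.COLOR_RGB2HSV)
m=((abs(hsv[...,0].astype(int)-112)<14)&(hsv[...,1]>120)&(im[...,2]>35)).astype(np.uint8)
R=np.zeros_like(m);R[170:275,275:370]=1;m*=R
pts=np.argwhere(m)[:,::-1]
hull=cv2.convexHull(pts.astype(np.int32))[:,0]
for zz in(.0,.006,.012):
    P=np.array([plane(c,p,zz)[:2] for p in hull])
    f=least_squares(lambda q:np.hypot(*(P-q[:2]).T)-.028,[.522,.046],loss="soft_l1",f_scale=.001);print(zz,f.x,np.sqrt(np.mean(f.fun**2)))
dk=((im.max(2)<60)&(R>0)&(m==0)).astype(np.uint8);dk=cv2.morphologyEx(dk,cv2.MORPH_OPEN,np.ones((5,5)))
ct=max(cv2.findContours(dk,0,1)[0],key=cv2.contourArea)[:,0]
low=ct[ct[:,1]>232];P=np.array([plane(c,p,.052)[:2] for p in low])
f2=least_squares(lambda q:np.hypot(*(P-q[:2]).T)-.020,[.522,.046],loss="soft_l1",f_scale=.001);print("cup",f2.x,np.sqrt(np.mean(f2.fun**2)))
big=im[175:270,275:370];cv2.imwrite("pics/w3c.png",cv2.resize(big[:,:,::-1]*1,(570,570),interpolation=cv2.INTER_CUBIC))
E
```

```text
0.0 [0.5216 0.0453] 0.0008592747090760568
0.006 [0.5225 0.0457] 0.0004465128345770148
0.012 [0.5236 0.0462] 0.0003897683225389724
cup [0.5228 0.0459] 0.0003985193740830221
```

View pics/w3c.png

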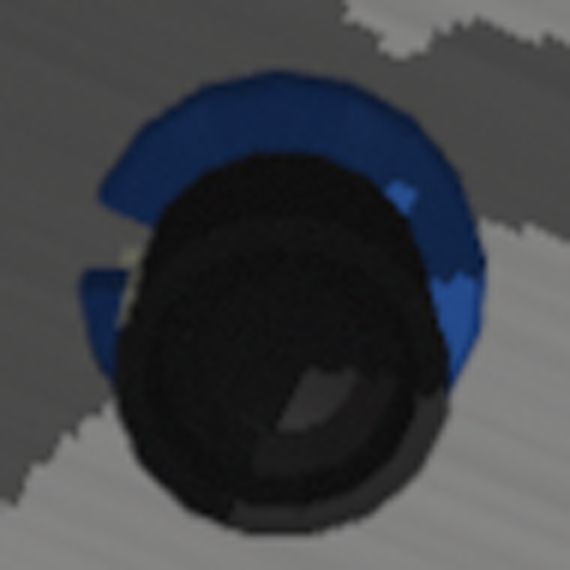

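The crop shows the notch gap between the skirt rim corners at crop (99,197) and (80,270).

```bash
python3 - <<'E'
from h import *
z=np.load("w3.npz");c={"K":z["K"],"extrinsics":z["E"]};C=np.array([.5228,.0459])
a=[]
for p in((99,197),(80,270)):
    d=plane(c,(275+p[0]/6,175+p[1]/6),.012)[:2]-C;a.append(np.arctan2(d[1],d[0]));print(np.hypot(*d),np.degrees(a[-1]))
n=np.mean(a);print("notch",n,"turn world deg",np.degrees(np.pi+.067-n))
# mixer edge check from w2 : back edge of housing top z=.104
z=np.load("w1.npz");c={"K":z["K"],"extrinsics":z["E"]}
p,q=plane(c,(293,113),.104),plane(c,(413,168),.104);d=q-p;print("housing edge len",np.hypot(*d[:2]),"yaw",np.arctan2(d[1],d[0])+np.pi/2)
want([.5228,.0459,.0155])
E
```

```text
0.027223737937689566 88.53204279193129
0.027397327124762998 111.1128313582745
notch 1.7422301943254037 turn world deg 84.01638015227363
housing edge len 0.12298950806849021 yaw 0.01724413154769966
shift mm [  0.2  -0.  134.2]
```

Request:
{"op": "send_rows", "data": {
  "steps": [
    [[0,0,0],[0,0,30],1],
    [[0,0,0],[0,0,30],1],
    [[0,0,0],[0,0,30],1],
    [[0,0,0],[0,0,25],1],
    [[0,0,0],[0,0,15],1],
    [[0,0,0],[0,0,6],1],
    [[0,0,0],[0,0,0],1],
    [[0,0,0],[0,0,0],0.3],
    [[0,0,0],[0,0,0],0.3],
    [[0,0,0],[0,0,0],0.3],
    [[0,0,0],[0,0,0],0.3],
    [[0,0,0],[0,0,0],0],
    [[0,0,0],[0,0,0],0],
    [[0,0,0],[0,0,0],0]
  ],
  "grip_force": 80
}}

```text
clock: 5.75
position: [0.5217, 0.0467, 0.0132]
tool_rot: [3.141, -0.001, 0.431]
force: [-1.2, 0.4, 5.6]
gripper_width: 0.457
finger_force: 79.8
```

Request:
{"op": "send_rows", "data": {
  "steps": [
    [[0,0,0],[0,0,-10],0],
    [[0,0,0],[0,0,-30],0],
    [[0,0,0],[0,0,-50],0],
    [[0,0,0],[0,0,-50],0],
    [[0,0,0],[0,0,-40],0],
    [[0,0,0],[0,0,-20],0],
    [[0,0,0],[-7,31,0],0],
    [[0,0,0],[-7,31,0],0],
    [[0,0,0],[-7,31,0],0],
    [[0,0,0],[-7,31,0],0],
    [[0,0,0],[-7,31,0],0],
    [[0,0,0],[-7,31,0],0],
    [[0,0,0],[-7,31,0],0],
    [[0,0,0],[-7,31,0],0],
    [[0,0,0],[-3.5,13,0],0],
    [[0,0,0],[0,0,0],0],
    [[0,0,0],[0,0,0],0]
  ]
}}

```text
clock: 7.88
position: [0.5758, -0.2139, 0.2122]
tool_rot: [-3.141, 0.0, 0.432]
force: [-0.6, -0.1, -1.6]
gripper_width: 0.457
finger_force: 80.6
```

Request:
{"op": "send_rows", "data": {
  "steps": [
    [[0,0,-8],[0,0,0],0],
    [[0,0,-8],[0,0,0],0],
    [[0,0,-8],[0,0,0],0],
    [[0,0,-8],[0,0,0],0],
    [[0,0,-8],[0,0,0],0],
    [[0,0,-8],[0,0,0],0],
    [[0,0,-8],[0,0,0],0],
    [[0,0,-8],[0,0,0],0],
    [[0,0,-8],[0,0,0],0],
    [[0,0,-8],[0,0,0],0],
    [[0,0,-3],[0,0,0],0],
    [[0,0,0],[0,0,0],0],
    [[0,0,0],[0,0,0],0],
    [[0,0,0],[0,0,0],0]
  ]
}}

```text
clock: 9.62
position: [0.5759, -0.2148, 0.2123]
tool_rot: [3.142, -0.0, 1.879]
force: [0.6, 0.2, -1.3]
gripper_width: 0.46
finger_force: 80.6
```

```bash
python3 - <<'E'
from h import *
c=vision.calibration("wrist");im=vision.capture("wrist");np.savez("w4",im=im,K=c["K"],E=c["extrinsics"])
s=vision.capture("scene");d=vision.capture("side")
f=lambda i,x,y,w,h:cv2.resize(i[y:y+h,x:x+w],(400,300),interpolation=cv2.INTER_CUBIC)
cv2.imwrite("pics/w4.png",np.vstack([np.hstack([cv2.resize(im,(400,300)),f(im,220,240,200,150)]),np.hstack([f(s,170,130,120,90),f(d,270,90,120,90)])])[:,:,::-1])
want([.577,-.2155,.185]);print(ctrl.read_state()["tool_rot"],ctrl.read_state()["force"])
E
```

```text
shift mm [-0.7  0.9 27.3] 
[-3.14157429e+00 -3.44676771e-05  1.87921242e+00] [ 0.55353221  0.60981064 -1.45517043]
```

View pics/w4.png

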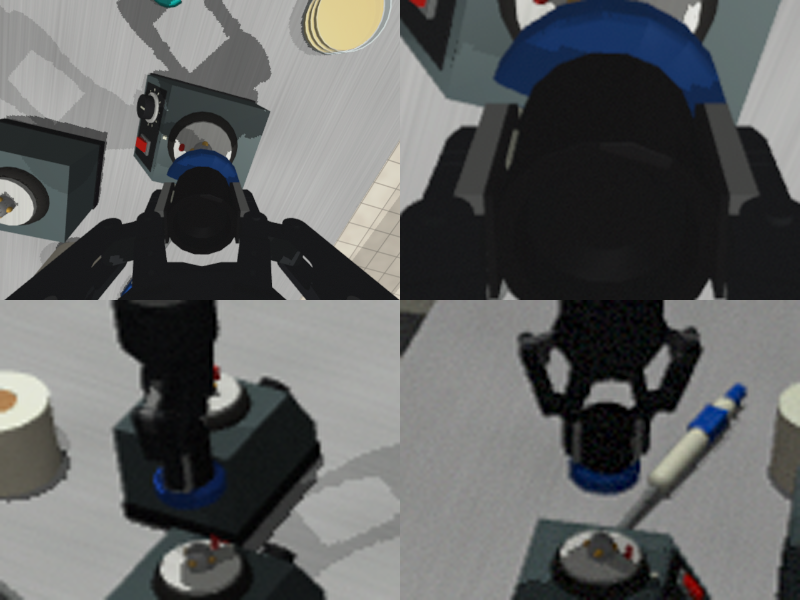

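The head is held firmly, with the skirt at the top of the wrist picture and the notch beside the left finger. The red pin is visible on the plate at half-scale (182,148). I'll check the head's pose in the tool and refine the mixer's yaw from its housing edges.

```bash
python3 - <<'E'
from h import *
from scipy.optimize import least_squares
np.set_printoptions(precision=4,suppress=True)
T=tool()
z=np.load("w4.npz");im=z["im"];c={"K":z["K"],"extrinsics":z["E"]}
hsv=cv2.cvtColor(im,cv2.COLOR_RGB2HSV)
m=((abs(hsv[...,0].astype(int)-112)<14)&(hsv[...,1]>120)&(im[...,2]>35)).astype(np.uint8);m[:230]=0;m[310:]=0;m[:,:250]=0;m[:,395:]=0
hull=cv2.convexHull(np.argwhere(m)[:,::-1].astype(np.int32))[:,0];hull=hull[(hull[:,1]<272)]
for zz in(.199,.205):
    P=np.array([plane(c,p,zz)[:2] for p in hull])
    f=least_squares(lambda q:np.hypot(*(P-q[:2]).T)-.028,T[:2,3],loss="soft_l1",f_scale=.001)
    print("head",f.x,np.sqrt(np.mean(f.fun**2)),"in tool mm",(T[:3,:3].T@(np.r_[f.x,T[2,3]]-T[:3,3]))*1e3)
    d=plane(c,(268.5,277.5),zz+.006 if zz<.2 else zz)[:2]-f.x;print(" corner r,ang",np.hypot(*d),np.degrees(np.arctan2(d[1],d[0])))
for nm in("w1","w4"):
    z=np.load(nm+".npz");im=z["im"];c={"K":z["K"],"extrinsics":z["E"]}
    for x1,y1,x2,y2 in cv2.createLineSegmentDetector().detect(cv2.cvtColor(im,cv2.COLOR_RGB2GRAY))[0][:,0]:
        if np.hypot(x2-x1,y2-y1)<50: continue
        p,q=plane(c,(x1,y1),.104),plane(c,(x2,y2),.104);mid=(p+q)[:2]/2
        if np.hypot(*(mid-[.577,-.2155]))<.085:
            d=q-p;print(nm,np.round([x1,y1,x2,y2]),"mid rel",mid-[.577,-.2155],"len",np.hypot(*d[:2]),"yaw mod90",(np.arctan2(d[1],d[0])+np.pi/4)%(np.pi/2)-np.pi/4)
E
```

```text
head [ 0.5757 -0.2153] 0.0001598907267672191 in tool mm [-0.1642 -0.2985 -0.    ]
 corner r,ang 0.02758985630764384 174.65192488861314
head [ 0.5751 -0.2136] 0.00021315689871279216 in tool mm [ 1.6643 -0.3645  0.0001]
 corner r,ang 0.026865256423782954 178.18828566865315
w1 [340. 132. 399. 157.] mid rel [ 0.068  -0.0077] len 0.060021522710145686 yaw mod90 0.042657078474897414
w1 [291. 112. 339. 132.] mid rel [0.0651 0.0467] len 0.0464157302122737 yaw mod90 0.04524642837600945
w1 [275. 238. 352. 268.] mid rel [-0.0522 -0.0049] len 0.08523248428908384 yaw mod90 0.03818774606125297
w1 [415. 169. 365. 274.] mid rel [ 0.0075 -0.06  ] len 0.11689320718258864 yaw mod90 0.05309601439950562
w1 [406. 165. 297. 119.] mid rel [0.0631 0.0077] len 0.1102165902038595 yaw mod90 0.05190039463763085
w1 [266. 205. 289. 141.] mid rel [0.0069 0.0603] len 0.06585978340136554 yaw mod90 0.052266735012232224
w4 [213. 248. 223. 197.] mid rel [-0.0778 -0.0161] len 0.04133529514830094 yaw mod90 0.04611618697298603
w4 [432. 179. 388. 300.] mid rel [0.0629 0.0124] len 0.09974023888330305 yaw mod90 0.05364299510361081
w4 [243. 288. 214. 246.] mid rel [-0.0619 -0.0489] len 0.040364754377222416 yaw mod90 -0.7532123727902471
w4 [247. 117. 408. 161.] mid rel [-0.0179  0.0659] len 0.11456067137414104 yaw mod90 0.053699374446457115
w4 [254. 210. 241. 274.] mid rel [-0.0535 -0.0246] len 0.0533675127574242 yaw mod90 0.05436659369575603
w4 [421. 175. 276. 136.] mid rel [-0.001   0.0598] len 0.10494617220416841 yaw mod90 0.05255491524041922
```

Request:
{"op": "send_rows", "data": {
  "steps": [
    [[0,0,0],[-1.5,1.1,0],0],
    [[0,0,0],[0,0,10],0],
    [[0,0,0],[0,0,20],0],
    [[0,0,0],[0,0,15],0],
    [[0,0,0],[0,0,6],0],
    [[0,0,0],[0,0,2],0],
    [[0,0,0],[0,0,2],0],
    [[0,0,0],[0,0,2],0],
    [[0,0,0],[0,0,2],0],
    [[0,0,0],[0,0,0],0],
    [[0,0,0],[0,0,0],0]
  ],
  "grip_force": 110
}}

```text
clock: 11.15
position: [0.5775, -0.2163, 0.1534]
tool_rot: [3.141, 0.0, 1.879]
force: [-0.1, -0.0, -1.6]
gripper_width: 0.45
finger_force: 110.2
```

```bash
python3 - <<'E'
from h import *
im=vision.capture("wrist");s=vision.capture("scene");d=vision.capture("side")
f=lambda i,x,y,w,h:cv2.resize(i[y:y+h,x:x+w],(400,300),interpolation=cv2.INTER_CUBIC)
cv2.imwrite("pics/w5.png",np.vstack([np.hstack([f(im,200,180,240,180),f(im,220,210,120,90)]),np.hstack([f(s,190,160,80,60),f(d,290,125,80,60)])])[:,:,::-1])
want([.577,-.2155,.1332]);print(ctrl.read_state()["force"],ctrl.read_state()["ft_torque"])
E
```

```text
shift mm [ 0.9 -0.3 20.2] 
[-0.43268708  0.21989801 -1.33952281] [ 0.02000375 -0.04410201  0.01427652]
```

View pics/w5.png

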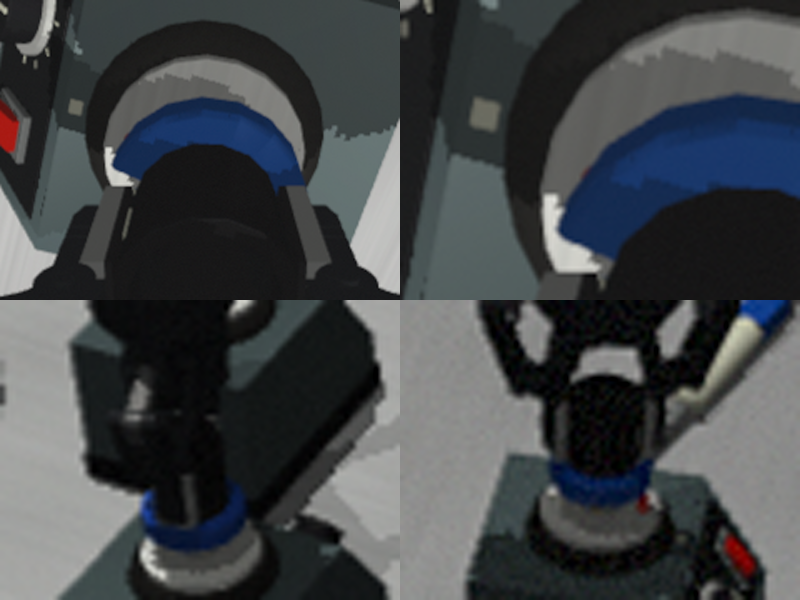

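The head is hovering about 20 mm above its seat, roughly centred, with the pin under the notch side at crop (645,500). I'll descend in small steps and watch the force.

Request:
{"op": "send_rows", "data": {
  "steps": [
    [[0,0,0],[-0.4,-0.2,2],0],
    [[0,0,0],[0,0,2],0],
    [[0,0,0],[0,0,2],0],
    [[0,0,0],[0,0,2],0],
    [[0,0,0],[0,0,1],0],
    [[0,0,0],[0,0,0],0],
    [[0,0,0],[0,0,0],0]
  ]
}}

```text
clock: 12.18
position: [0.5774, -0.2166, 0.1444]
tool_rot: [3.142, 0.0, 1.879]
force: [0.4, 0.3, -1.7]
gripper_width: 0.447
finger_force: 110.2
```

Request:
{"op": "send_rows", "data": {
  "steps": [
    [[0,0,0],[0,0,1],0],
    [[0,0,0],[0,0,1],0],
    [[0,0,0],[0,0,1],0],
    [[0,0,0],[0,0,0],0]
  ]
}}

```text
clock: 12.68
position: [0.5775, -0.2166, 0.1421]
tool_rot: [3.141, 0.0, 1.88]
force: [-1.9, 2.6, 4.8]
gripper_width: 0.454
finger_force: 110.6
```

Request:
{"op": "send_rows", "data": {
  "steps": [
    [[0,0,0],[0,0,1],0],
    [[0,0,0],[0,0,1],0],
    [[0,0,0],[0,0,0],0]
  ]
}}

```text
clock: 13.05
position: [0.5778, -0.2167, 0.1412]
tool_rot: [3.141, 0.001, 1.88]
force: [-4.1, 3.4, 10.0]
gripper_width: 0.449
finger_force: 111.1
```

Lateral force says the head sits slightly too far +x/-y, so I'll ease it over while pressing on.

Request:
{"op": "send_rows", "data": {
  "steps": [
    [[0,0,0],[0.8,-0.4,0],0],
    [[0,0,0],[0,0,1],0],
    [[0,0,0],[0,0,1],0],
    [[0,0,0],[0,0,0],0]
  ]
}}

```text
clock: 13.55
position: [0.5776, -0.2164, 0.1391]
tool_rot: [3.14, 0.002, 1.88]
force: [-1.7, 1.9, 8.8]
gripper_width: 0.451
finger_force: 110.8
```

Request:
{"op": "send_rows", "data": {
  "steps": [
    [[0,0,0],[0,0,1],0],
    [[0,0,0],[0,0,1],0],
    [[0,0,0],[0,0,0],0]
  ]
}}

```text
clock: 13.92
position: [0.5762, -0.2159, 0.1342]
tool_rot: [-3.14, -0.001, 1.879]
force: [-0.1, -0.6, -2.9]
gripper_width: 0.451
finger_force: 111.2
```

It clicked: z dropped and the force fell. Now I'll press on.

Request:
{"op": "send_rows", "data": {
  "steps": [
    [[0,0,0],[0,0,1],0],
    [[0,0,0],[0,0,1],0],
    [[0,0,0],[0,0,1],0],
    [[0,0,0],[0,0,1],0],
    [[0,0,0],[0,0,0],0],
    [[0,0,0],[0,0,0],0]
  ]
}}

```text
clock: 14.68
position: [0.5766, -0.2161, 0.1333]
tool_rot: [-3.141, 0.0, 1.88]
force: [-7.0, 2.6, 10.6]
gripper_width: 0.448
finger_force: 112.3
```

Request:
{"op": "send_rows", "data": {
  "steps": [
    [[0,0,0],[0.4,-0.6,1],0],
    [[0,0,0],[0,0,1],0],
    [[0,0,0],[0,0,0],0],
    [[0,0,0],[0,0,0],0],
    [[0,0,0],[0,0,0],0],
    [[0,0,0],[0,0,0],0]
  ]
}}

```text
clock: 15.42
position: [0.5767, -0.2161, 0.1333]
tool_rot: [3.141, 0.002, 1.88]
force: [-8.7, 4.6, 18.2]
gripper_width: 0.448
finger_force: 113.1
```

```bash
python3 - <<'E'
from h import *
im=vision.capture("wrist");s=vision.capture("scene");d=vision.capture("side")
f=lambda i,x,y,w,h:cv2.resize(i[y:y+h,x:x+w],(400,300),interpolation=cv2.INTER_CUBIC)
cv2.imwrite("pics/w6.png",np.vstack([np.hstack([f(im,200,180,240,180),f(im,220,210,120,90)]),np.hstack([f(s,190,160,80,60),f(d,290,125,80,60)])])[:,:,::-1])
t=ctrl.read_state();print(t["force"],t["position"],t["ft_torque"],t["tool_rot"])
E
```

```text
[-8.19820435  3.85754202 17.39142628] [ 0.57667093 -0.21609845  0.13326489] [ 0.72827563  1.55160366 -0.05698867] [3.14077896e+00 1.49950639e-03 1.87976758e+00]
```

View pics/w6.png

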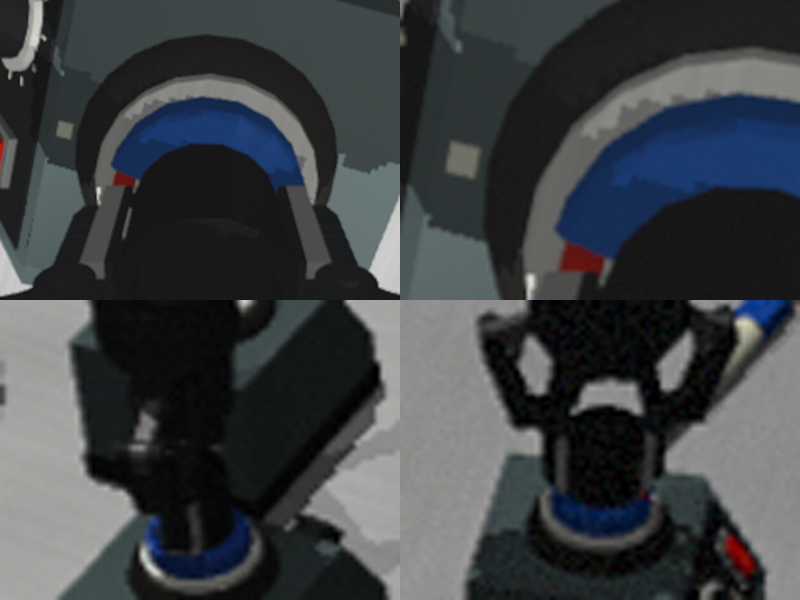

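The head sits flush on the plate with the red pin in the notch at crop (580,257), pressed with about 18 N and gripped at 113 N. I'm handing it in.

```bash
python3 -c "
from bench import job_done
print(job_done())"
```

```text
the job is handed in; nothing more can be done
None
```

The blue cup head clicked home on the left mixer with its notch over the red drive pin, and I handed the job in with the arm still gripping it and pressing down at about 18 N; no pass or fail verdict came back.

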